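Load the gravity roller lane with bolt cartons in tag order

ROBOT

A 6-joint arm with a two-finger parallel gripper is mounted at the origin on the work surface. World frame = base frame: x ahead of the robot, y to its left, z up, the work surface at z = 0. Lengths are in m, angles in rad, forces in N, time in s.
With the tool pointing down it reaches from about 0.4 to 0.825 m from the base axis. Payload 7 kg.
Tool frame: the origin (TCP) lies on the centre line of the jaws, within the pads' length; the fingertips stand tip_reach ahead of it and the grasp point (between the pads) is the TCP (tip_reach is the distance from the TCP to the fingertips, in m); z points along the fingers, y is the line along which they close (so a half turn about z gives the same grasp; the last joint's range is limited). The gripper opens to 88 mm and grips with 3 to 60 N. Pads are 19 mm wide; open, the fingers measure 130 mm over their backs; the gripper's body (78 mm by 193 mm) begins 47 mm behind the grasp point.
Start: joints at [1.502, 0.359, 0.012, 0, -1.224, -0.288], TCP at [0.236, 0.632, 0.222] pointing down, gripper open.
Joint ranges: [-3.07, 3.07], [-1.43, 2.12], [-1.02, 1.25], [-3.03, 1.67], [-3.05, -0], [-3.03, 3.03]. Speed limits (rad/s): [2.39, 2.39, 3.01, 3.14, 3.14, 3.14].

INTERFACE

Orientations are given as [roll, pitch, yaw] about the fixed x, y, z axes, in that order (R = Rz(yaw) Ry(pitch) Rx(roll)).
In Python, from station import get_state, grab_frame, calibration, job_done, find_in, mark_of, tip_reach gives the robot as it stands.
- The arm moves only by the shell command python3 -m handwheel 'ROWS' [OPENING] [FORCE]. ROWS is JSON, a list of rows, each an object with "delta_pos": the shift along the world's x, y, z in units of 30 mm (1.0 is 30 mm), a list of three; "dr": the turn, a rotation vector about the world's x, y, z in degrees, a list of three. In form: [{"delta_pos": [tx, ty, tz], "dr": [rx, ry, rz]}, ...]. A call has 1 to 10 rows; each row shifts and turns the commanded pose from where the row before left it; what a row does not reach is not made up. A row lasts 1/10 s, in which the tool goes at most 50 mm and 8.59 degrees, less where a joint would pass 70% of its speed; a pose out of reach is approached as far as the arm can. A call is refused whole if a number of a shift passes 1 or a number of a turn 8.59, either way. A call with a gripper value outside its range is refused whole. OPENING is the closure, from -1 (fully open) to 1 (shut), set as the call begins (- or left out, the last holds). The fingers move at their own pace and stop on an object; FORCE is the grip in N (left out, the last holds). Time passes only in rows, so rows that do not move let the fingers close. It gives the time, the measured TCP pose, the force, the opening and the grip force at its end, in the units of the state.
- get_state(): the state, without advancing time (a new reading comes with each control period).
- grab_frame(name): name is "side" or "top"; returns the picture (420x560x3 uint8, red, green, blue); there is no depth.
- calibration(name): a dict with "fx", "fy", "cx", "cy" (pixels), "k1" (the pictures are not rectified: a ray, as slopes to the right and down, at radius r is drawn at 1 + k1 r^2 times it, then the intrinsics apply), "extrinsics" (4x4, takes a point from world to camera coordinates). Camera axes: x right, y down, z forward; pixel columns grow to the right and rows downward; lengths in m; the calibration is good to about 2 mm. A picture is of the moment at which its call begins. calibration takes no time and is no camera call.
- job_done(): hands the job in; it is judged then, once.
Trained networks look in the newest picture that a camera, given by its name, has taken for a name from the list of things; names that differ only in an ending like _2 or _b are one class to them, and where a whole thing is asked for, a point or a joint stands for the part that bears it (a point fixed in the world has none). Each returns a list of dicts, best first, with "conf" (0 to 1); they miss things now and then, are a little off and sometimes report something else, mostly with a low value. They report only what shows in the picture. A call takes as long as a camera call. They do not tell look-alikes from the thing itself.
- find_in(camera, query): "location" ([column, row] in pixels, amid what is visible of it).
- mark_of(camera, query): "location" ([column, row] in pixels: a listed point, or the origin of a listed thing).
The state is a dict: "t": time; "q": joint angles; "qd": joint speeds; "joint_efforts": joint torques, N m; "eef_pos": TCP position; "ee_rot": TCP orientation; "force": force on the tool from outside, world axes, zero at the start; "moment": the same for the moment, N m; "width": finger opening in m; "gripper_force": force on a finger pad.
Only numpy, scipy, OpenCV 4.12 (cv2) and the standard library are available. Lean on these libraries where they do the work, as an engineer would, in place of code of your own. Each camera call takes 0.05 s, during which the arm holds its last target. There are 200 camera calls.

TASK

Load the gravity roller lane with the four bolt cartons that have coloured lids: move them one by one from the tray onto the rollers, in the right order, so that when all four have rolled down and stand in a row against the stop, each is beside the tag of its own colour. Set them down upright, without dropping them, and leave the carton with the plain brown lid where it is in the tray.

Things in the scene. Friction and masses are not known exactly. Their poses are not given: they have to be found in the camera images.
- carton_red: Loose rigid bolt carton, cardboard with a red lid (top 22 mm); 50 x 50 mm, 60 mm tall, 0.17 to 0.35 kg. Origin: centre of its underside; z up, x and y along its sides. It starts in any of the five bays of the tray, a row 61 mm apart. Tray: plywood, fixed, 72 x 308 mm, floor 4 mm thick; its rims and dividers rise only 12 mm above the floor.
- carton_yellow: Loose rigid bolt carton, cardboard with a yellow lid (top 22 mm); 50 x 50 mm, 60 mm tall, 0.17 to 0.35 kg. Origin: centre of its underside; z up, x and y along its sides. It starts in any of the five bays of the tray, a row 61 mm apart. The row in the tray lies along the world y within 0.25 rad; each carton is square to the tray within 0.05 rad.
- carton_green: Loose rigid bolt carton, cardboard with a green lid (top 22 mm); 50 x 50 mm, 60 mm tall, 0.17 to 0.35 kg. Origin: centre of its underside; z up, x and y along its sides. It starts in any of the five bays of the tray, a row 61 mm apart. On the rollers it rolls down to the stop, or up against the carton before it, and leans with the slope.
- carton_blue: Loose rigid bolt carton, cardboard with a blue lid (top 22 mm); 50 x 50 mm, 60 mm tall, 0.17 to 0.35 kg. Origin: centre of its underside; z up, x and y along its sides. It starts in any of the five bays of the tray, a row 61 mm apart. In the tray, cartons are 11 mm apart along the row; both their faces across the row are free to grip above the rims.
- carton_brown: The fifth carton in the row in the tray: same size, but its lid is plain brown cardboard with a white strip. It has no tag and stays in the tray. Origin: centre of its underside, z up.
- tag_red: Red square tag, 36 x 36 x 10 mm, fixed on the base board of the lane, in a row of four beside the channel; it marks the place of the red-lidded carton. Origin: centre of its underside; axes as lane. The lane centre line is 58 mm away along its -x. The lane stands left or right of the tray.
- tag_yellow: Yellow square tag, 36 x 36 x 10 mm, fixed on the base board of the lane, in a row of four beside the channel; it marks the place of the yellow-lidded carton. Origin: centre of its underside; axes as lane. The lane centre line is 58 mm away along its -x. Lane walls: 3 mm thick, 12 mm above the rollers; rollers 14 mm thick, 18 mm apart, damped, so cartons roll slowly.
- tag_green: Green square tag, 36 x 36 x 10 mm, fixed on the base board of the lane, in a row of four beside the channel; it marks the place of the green-lidded carton. Origin: centre of its underside; axes as lane. The lane centre line is 58 mm away along its -x. Places in a full row: y = -125, -76, -26, 24 mm in the lane frame, in any colour order.
- tag_blue: Blue square tag, 36 x 36 x 10 mm, fixed on the base board of the lane, in a row of four beside the channel; it marks the place of the blue-lidded carton. Origin: centre of its underside; axes as lane. The lane centre line is 58 mm away along its -x. Lane y = 98 mm is free for loading even with three cartons in.
- lane: Fixed roller lane on a plywood board 130 x 330 x 8 mm. Origin: board underside, below the channel centre line (x = 0); y runs uphill, along the world y within 0.25 rad; z up. Roller tops slope 7 degrees: z = 45 mm at the stop (y = -150 mm) to 80 mm at the open upper end (y = 138 mm). The stop, a blue plate square to the slope, is 30 mm tall. Channel 58 mm wide.
There are look-alikes about, which are no part of the job. Leave any turquoise look-alike of the carton_red alone.

How it is judged:
By the outcome, as a careful person would: the job done as asked, in the order asked, and still so for the second after the job is handed in, with the robot touching nothing.
It also fails if it takes over 99 s, if anything falls off the work surface, if the arm or the gripper's body presses on something with over 40 N, if the wrist force passes 120 N, or if a joint passes its speed limit or range.

## Working session

There is one attempt and no reset: what is moved stays moved. The work goes in short steps, Python scripts to look and compute and a shell command to move; the robot and the scene stay as the last step left them, time stands still between calls to the robot, and variables do not carry over. Pictures are saved under pics/ and viewed, at most 14 in all, crops included, and the job is handed in when it is done.

```bash
ls; mkdir -p pics
python3 - <<'E'
from station import *
import cv2
for c in("top","side"):
    cv2.imwrite(f"pics/{c}0.png",grab_frame(c)[:,:,::-1])
    k=calibration(c);print(c,k)
    for q in ["carton_red","carton_yellow","carton_green","carton_blue","carton_brown","tag_red","tag_yellow","tag_green","tag_blue","lane"]:
        print(q,[(d["location"],round(d["conf"],2)) for d in mark_of(c,q)[:3]])
s=get_state();print(s,tip_reach)
E
```

```text
pics
top {'fx': 455.19865788131114, 'fy': 455.19865788131114, 'cx': 276.71347834913934, 'cy': 207.2242612515302, 'k1': -0.09755066846438837, 'extrinsics': array([[-0.01217294, -0.99985004,  0.01231709, -0.03746595],
       [-0.99012368,  0.01033215, -0.13981541,  0.55560571],
       [ 0.13966718, -0.01389741, -0.99010097,  0.89773939],
       [ 0.        ,  0.        ,  0.        ,  1.        ]])}
carton_red [([440.2, 202.0], 0.66), ([394.2, 218.8], 0.55)]
carton_yellow [([337.0, 201.4], 0.65)]
carton_green [([314.0, 201.6], 0.64)]
carton_blue [([366.0, 213.3], 0.64), ([284.8, 191.7], 0.45)]
carton_brown [([284.3, 193.1], 0.84), ([229.1, 203.5], 0.37)]
tag_red [([205.2, 207.2], 0.76), ([338.0, 202.3], 0.43)]
tag_yellow [([181.6, 206.5], 0.75)]
tag_green [([229.4, 203.1], 0.54)]
tag_blue [([161.1, 207.2], 0.82), ([365.9, 212.9], 0.27)]
lane [([172.1, 234.4], 0.56)]
side {'fx': 453.72434114768924, 'fy': 453.72434114768924, 'cx': 270.13646695535454, 'cy': 211.09690659558404, 'k1': 0.005033933141673554, 'extrinsics': array([[ 0.73448604, -0.67861425,  0.0036    , -0.44471469],
       [-0
[... 588 characters left out ...]
0.4)]
lane [([203.1, 175.3], 0.68)]
{'t': 1.1, 'q': array([ 1.50205469e+00,  3.58597820e-01,  1.18799828e-02, -6.48003220e-06,
       -1.22412406e+00, -2.88108687e-01]), 'qd': array([-0.00120238,  0.00015972,  0.00035526,  0.00155032,  0.00042313,
       -0.00133694]), 'joint_efforts': array([-6.85078157e-04, -5.82393086e+01,  2.93306977e+01,  7.00245783e+00,
        1.25035216e-02, -1.91680118e-05]), 'eef_pos': array([0.23579466, 0.63243077, 0.22245276]), 'ee_rot': array([ 3.14154723e+00, -7.10511897e-06, -3.56852530e-01]), 'force': array([0.36518761, 1.28011058, 0.22004907]), 'moment': array([-0.01694275,  0.00497897, -0.01450647]), 'gripper_force': 0.0, 'width': 0.08772863841445609} 0.019
```

View pics/top0.png

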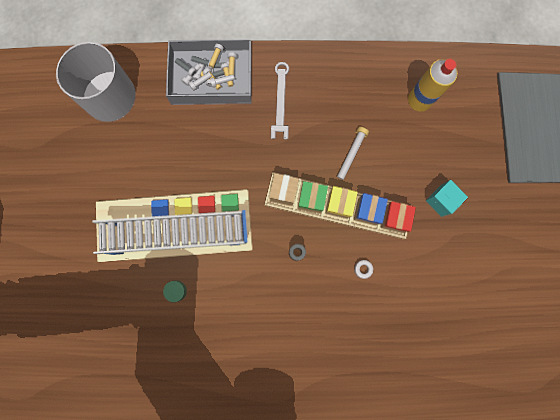

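View pics/side0.png

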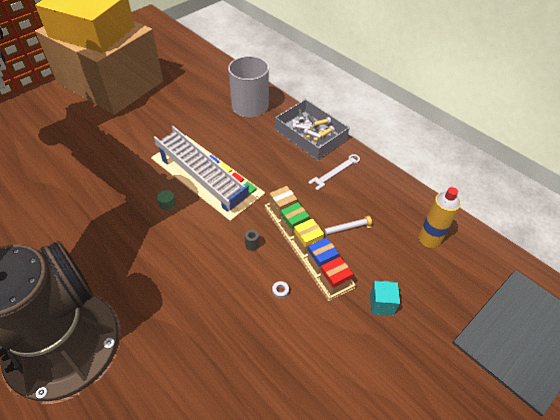

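The lane is on the left (+y), with its stop at the right end, around pixel (245,225). From the stop, the tags run green (230,202), red (206,204), yellow (183,206), blue (160,208). The tray order is brown, green, yellow, blue, red, and the turquoise cube at (449,197) is the look-alike. So the loading order is green, red, yellow, blue.

```bash
cat > h.py <<'E'
import numpy as np,cv2
from station import *
from scipy.optimize import least_squares
HUE={"red":[(0,6),(174,180)],"yellow":[(25,33)],"green":[(50,75)],"blue":[(105,118)]}
def proj(c,P):
    k=calibration(c);E=k["extrinsics"];p=np.atleast_2d(P)@E[:3,:3].T+E[:3,3]
    u=p[:,:2]/p[:,2:];u=u*(1+k["k1"]*(u**2).sum(1,keepdims=True))
    return u*[k["fx"],k["fy"]]+[k["cx"],k["cy"]]
def blobs(img,col):
    h=cv2.cvtColor(img,cv2.COLOR_RGB2HSV);m=np.zeros(h.shape[:2],np.uint8)
    for a,b in HUE[col]: m|=cv2.inRange(h,(a,120,60),(b,255,255))
    m=cv2.morphologyEx(m,cv2.MORPH_CLOSE,np.ones((9,9)))
    return [c for c in cv2.findContours(m,cv2.RETR_EXTERNAL,cv2.CHAIN_APPROX_NONE)[0] if cv2.contourArea(c)>40]
def cent(c):
    M=cv2.moments(cv2.convexHull(np.float32(c)));return np.array([M["m10"],M["m01"]])/M["m00"]
def R(y): return np.array([[np.cos(y),-np.sin(y)],[np.sin(y),np.cos(y)]])
def box(x,y,yaw,s,z0,z1):
    q=np.array([[-1,-1],[1,-1],[1,1],[-1,1]])*s/2@R(yaw).T+[x,y]
    return np.vstack([np.c_[q,np.full(4,z)] for z in(z0,z1)])
def near(bl,p): return min((cent(b) for b in bl),key=lambda q:np.hypot(*(q-p)))
E
python3 - <<'E'
from h import *
im={c:grab_frame(c) for c in("top","side")}
lid={"green":((314,193),(295,213)),"yellow":((343,201),(309,231)),"blue":((373,207),(323,249)),"red":((400,215),(337,270))}
obs={n:[near(blobs(im[c],n),np.array(p)) for c,p in zip(("top","side"),ps)] for n,ps in lid.items()}
for n in lid:
  r=[]
  for cs in ((0,),(1,),(0,1)):
    f=lambda v:np.concatenate([cent(proj(("top","side")[i],box(v[0],v[1],.2,.05,.042,.064)))-obs[n][i] for i in cs])
    s=least_squares(f,[.55,-.1]);r.append(np.round(s.x,4))
  print(n,obs[n],r,"rms",np.abs(s.fun).max())
# row yaw from both later; tags top
tg={"green":(230,202),"red":(206,204),"yellow":(183,206),"blue":(160,208)};Y=dict(green=-.125,red=-.076,yellow=-.026,blue=.024)
to={n:near(blobs(im["top"],n),np.array(p)) for n,p in tg.items()};print(to)
def f(v):
  return np.concatenate([cent(proj("top",box(*(R(v[2])@[.058,Y[n]]+v[:2]),v[2],.036,.008,.018)))-to[n] for n in tg])
s=least_squares(f,[.5,.2,0]);print("lane",s.x,np.round(s.fun,1))
L=s.x
# overlay check in both cams
for c in im:
  o=im[c][:,:,::-1].copy()
  def ln(P,z,col):
    P=np.array([np.r_[R(L[2])@p+L[:2],zz] for p,zz in zip(P,z)]);cv2.polylines(o,[np.int32(np.round(proj(c,P)*8))],True,col,1,cv2.LINE_AA,3)
  ln([(-.029,-.15),(.029,-.15),(.029,.138),(-.029,.138)],[.057,.057,.092,.092],(255,0,255))
  for n in tg: ln([(.058+a,Y[n]+b) for a,b in((-.018,-.018),(.018,-.018),(.018,.018),(-.018,.018))],[.018]*4,(0,0,0))
  cr=o[170:280,80:270] if c=="top" else o[110:230,130:290]
  cv2.imwrite(f"pics/{c}1.png",cv2.resize(cr,None,fx=4,fy=4,interpolation=cv2.INTER_CUBIC))
print("load",R(L[2])@[0,.098]+L[:2])
E
```

```text
green [array([312.75176703, 195.69267741]), array([294.16209001, 214.70518688])] [array([ 0.576 , -0.1171]), array([ 0.5975, -0.1133]), array([ 0.5772, -0.117 ])] rms 0.7717334572302548
yellow [array([342.21354582, 200.73333333]), array([308.22579365, 229.20436508])] [array([ 0.5647, -0.1778]), array([ 0.5744, -0.1745]), array([ 0.566, -0.176])] rms 3.1343397770326646
blue [array([371.97986928, 208.11869281]), array([322.53294194, 251.26320939])] [array([ 0.5491, -0.2378]), array([ 0.5518, -0.2361]), array([ 0.55  , -0.2372])] rms 0.7491723079386929
red [array([399.90917805, 216.14641745]), array([336.38544251, 271.76647367])] [array([ 0.5319, -0.295 ]), array([ 0.5321, -0.2928]), array([ 0.533 , -0.2948])] rms 0.5029302283454911
{'green': array([229.55309735, 202.04719764]), 'red': array([206.03763441, 203.94623656]), 'yellow': array([182.49527959, 205.03776325]), 'blue': array([159.23201175, 207.47136564])}
lane [0.50722406 0.1795767  0.02585224] [-0.2  1.2  0.2  0.1  0.3 -0.1  0.2 -1.7]
load [0.50469083 0.27754395]
```

View pics/top1.png

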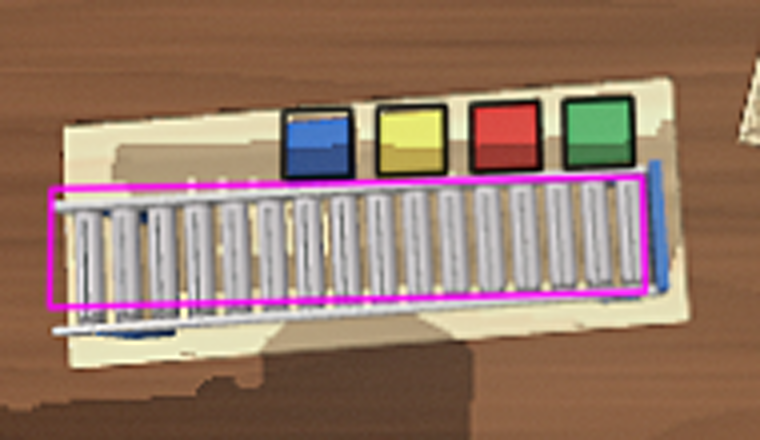

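View pics/side1.png

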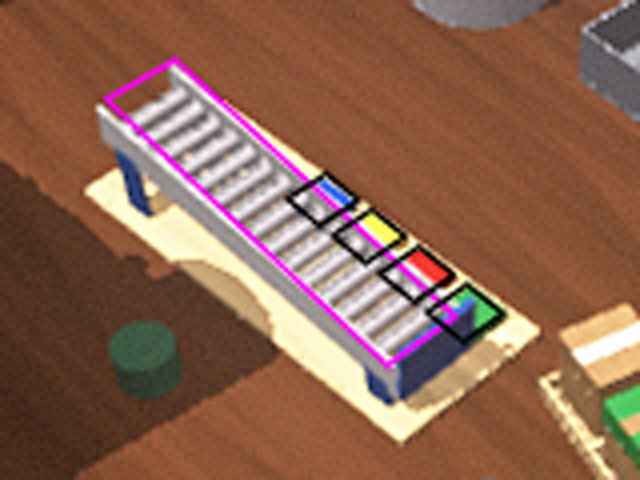

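The fit residuals look unconverged because float32 moments break the finite differences. I'll refit with a proper step and add the lane walls as a check.

Run:
```python
from h import *
ls=lambda f,x:least_squares(f,x,diff_step=3e-3,x_scale=[.1]*len(x))
im={c:grab_frame(c) for c in("top","side")}
lid={"green":((314,193),(295,213)),"yellow":((343,201),(309,231)),"blue":((373,207),(323,249)),"red":((400,215),(337,270))}
obs={n:[near(blobs(im[c],n),np.array(p)) for c,p in zip(("top","side"),ps)] for n,ps in lid.items()}
C={}
for n in lid:
  r=[]
  for cs in ((0,),(1,),(0,1)):
    f=lambda v:np.concatenate([cent(proj(("top","side")[i],box(v[0],v[1],.2,.05,.042,.064)))-obs[n][i] for i in cs])
    s=ls(f,[.55,-.2]);r.append(np.round(s.x,4).tolist())
  C[n]=s.x;print(n,r,"max",np.abs(s.fun).max())
d=C["green"]-C["red"];print("row yaw",np.arctan2(-d[0],d[1]),"len",np.hypot(*d))
tg={"green":(230,202),"red":(206,204),"yellow":(183,206),"blue":(160,208)};Y=dict(green=-.125,red=-.076,yellow=-.026,blue=.024)
to={n:near(blobs(im["top"],n),np.array(p)) for n,p in tg.items()}
def f(v):
  return np.concatenate([cent(proj("top",box(*(R(v[2])@[.058,Y[n]]+v[:2]),v[2],.036,.008,.018)))-to[n] for n in tg])
s=ls(f,[.5,.2,.05]);print("lane",s.x,np.round(s.fun,1))
L=s.x
for c in im:
  o=im[c][:,:,::-1].copy()
  def ln(P,z,col):
    P=np.array([np.r_[R(L[2])@p+L[:2],zz] for p,zz in zip(P,z)]);cv2.polylines(o,[np.int32(np.round(proj(c,P)*8))],True,col,1,cv2.LINE_AA,3)
  ln([(-.029,-.15),(.029,-.15),(.029,.138),(-.029,.138)],[.057,.057,.092,.092],(255,0,255))
  for n in C: cv2.polylines(o,[np.int32(np.round(proj(c,box(*C[n],np.arctan2(-d[0],d[1]),.05,.042,.064)[4:])*8))],True,(0,0,0),1,cv2.LINE_AA,3)
  cv2.imwrite(f"pics/{c}2.png",cv2.resize(o[165:275,80:270] if c=="top" else o[120:300,150:370],None,fx=3.5,fy=3.3,interpolation=cv2.INTER_CUBIC) if c=="side" else cv2.resize(o[165:265,80:430],None,fx=2.25,fy=2.25,interpolation=cv2.INTER_CUBIC))
print("load",R(L[2])@[0,.098]+L[:2])
```

```text
green [[0.5759, -0.117], [0.5788, -0.1154], [0.5768, -0.1166]] max 0.7115308194763941
yellow [[0.5653, -0.1772], [0.5728, -0.1696], [0.5676, -0.1747]] max 2.4392858719793935
blue [[0.5491, -0.2378], [0.5519, -0.2361], [0.5501, -0.2372]] max 0.759592349345553
red [[0.532, -0.2949], [0.5344, -0.296], [0.533, -0.2955]] max 0.5900566507547751
row yaw -0.24035989798746918 len 0.18416862610116727
lane [0.50481174 0.17726615 0.06555914] [-0.3  0.   0.1 -0.1  0.1  0.2  0.1 -0.1]
load [0.49839155 0.27505563]
```

View pics/top2.png

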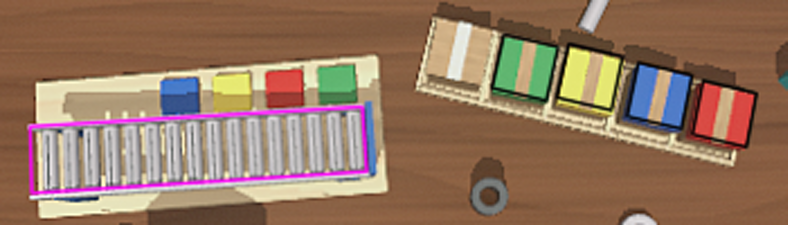

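View pics/side2.png

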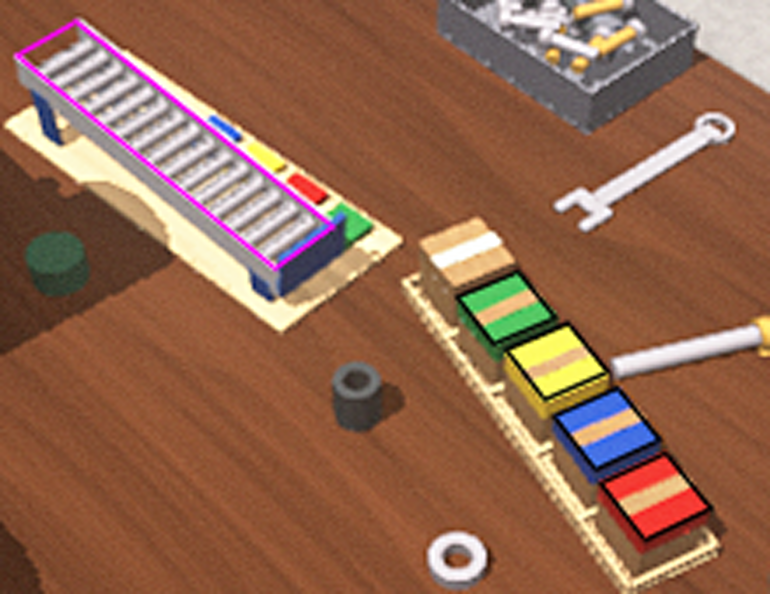

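```bash
python3 -m handwheel '[{"delta_pos":[0.455,-1,0],"dr":[0,0,-3.33]},{"delta_pos":[0.455,-1,0],"dr":[0,0,-3.33]},{"delta_pos":[0.455,-1,0],"dr":[0,0,-3.33]},{"delta_pos":[0.455,-1,0],"dr":[0,0,-3.33]},{"delta_pos":[0.455,-1,0],"dr":[0,0,-3.33]},{"delta_pos":[0.455,-1,0],"dr":[0,0,-3.33]},{"delta_pos":[0.455,-1,0],"dr":[0,0,-3.33]},{"delta_pos":[0.455,-1,0],"dr":[0,0,-3.33]},{"delta_pos":[0.455,-1,0],"dr":[0,0,-3.33]},{"delta_pos":[0.455,-1,0],"dr":[0,0,-3.33]}]' -0.5 20
python3 -m handwheel '[{"delta_pos":[0.455,-1,0],"dr":[0,0,-3.33]},{"delta_pos":[0.455,-1,0],"dr":[0,0,-3.33]},{"delta_pos":[0.455,-1,0],"dr":[0,0,-3.33]},{"delta_pos":[0.455,-1,0],"dr":[0,0,-3.33]},{"delta_pos":[0.455,-1,0],"dr":[0,0,-3.33]},{"delta_pos":[0.455,-1,0],"dr":[0,0,-3.33]},{"delta_pos":[0.455,-1,0],"dr":[0,0,-3.33]},{"delta_pos":[0.455,-1,0],"dr":[0,0,-3.33]},{"delta_pos":[0.455,-1,0],"dr":[0,0,-3.33]},{"delta_pos":[0.455,-1,0],"dr":[0,0,-3.33]}]'
python3 -m handwheel '[{"delta_pos":[0.455,-1,-0.5],"dr":[0,0,-3.33]},{"delta_pos":[0.455,-1,-0.5],"dr":[0,0,-3.33]},{"delta_pos":[0.455,-1,-0.5],"dr":[0,0,-3.33]},{"delta_pos":[0.455,-1,-0.5],"dr":[0,0,-3.33]},{"delta_pos":[0.455,-1,-0.5],"dr":[0,0,-3.33]},{"delta_pos":[0,0,0],"dr":[0,0,0]},{"delta_pos":[0,0,0],"dr":[0,0,0]}]'
```

```text
t: 2.3
eef_pos: [0.3726, 0.3313, 0.2227]
ee_rot: [-3.141, 0.0, -0.94]
force: [1.2, 0.7, -0.1]
width: 0.0659
gripper_force: 0.0
t: 3.3
eef_pos: [0.5092, 0.0312, 0.2228]
ee_rot: [-3.141, 0.0, -1.521]
force: [0.5, 0.5, -0.2]
width: 0.0655
gripper_force: 0.0
t: 4.0
eef_pos: [0.5767, -0.1182, 0.1468]
ee_rot: [3.14, -0.0, -1.811]
force: [0.2, -0.1, -1.0]
width: 0.0658
gripper_force: 0.0
```

```bash
python3 -m handwheel '[{"delta_pos":[0,0.05,-0.8],"dr":[0,0,0]},{"delta_pos":[0,0,-0.8],"dr":[0,0,0]},{"delta_pos":[0,0,-0.5],"dr":[0,0,0]},{"delta_pos":[0,0,-0.5],"dr":[0,0,0]},{"delta_pos":[0,0,-0.35],"dr":[0,0,0]},{"delta_pos":[0,0,-0.2],"dr":[0,0,0]},{"delta_pos":[0,0,0],"dr":[0,0,0]}]'
python3 -m handwheel '[{"delta_pos":[0,0,0],"dr":[0,0,0]},{"delta_pos":[0,0,0],"dr":[0,0,0]},{"delta_pos":[0,0,0],"dr":[0,0,0]},{"delta_pos":[0,0,0],"dr":[0,0,0]},{"delta_pos":[0,0,0],"dr":[0,0,0]},{"delta_pos":[0,0,0],"dr":[0,0,0]}]' 1 25
python3 -m handwheel '[{"delta_pos":[0,0,0.3],"dr":[0,0,0]},{"delta_pos":[0,0,0.6],"dr":[0,0,0]},{"delta_pos":[0,0,0.8],"dr":[0,0,0]},{"delta_pos":[0,0,0.9],"dr":[0,0,0]},{"delta_pos":[0,0,0.9],"dr":[0,0,0]},{"delta_pos":[0,0,0.5],"dr":[0,0,0]},{"delta_pos":[0,0,0],"dr":[0,0,0]}]'
```

```text
t: 4.7
eef_pos: [0.5768, -0.1156, 0.0528]
ee_rot: [3.141, -0.0, -1.809]
force: [0.3, -0.5, 0.1]
width: 0.0657
gripper_force: 0.0
t: 5.3
eef_pos: [0.577, -0.116, 0.0536]
ee_rot: [-3.141, 0.0, -1.81]
force: [-3.0, 1.7, 5.9]
width: 0.0502
gripper_force: 24.9
t: 6.0
eef_pos: [0.5785, -0.1161, 0.1758]
ee_rot: [-3.137, 0.001, -1.81]
force: [-0.9, 1.1, -2.3]
width: 0.0499
gripper_force: 24.8
```

```bash
python3 -m handwheel '[{"delta_pos":[-0.1,0.5,0],"dr":[0,0,1]},{"delta_pos":[-0.2,1,0],"dr":[0,0,1.5]},{"delta_pos":[-0.2,1,0],"dr":[0,0,1.5]},{"delta_pos":[-0.2,1,0],"dr":[0,0,1.5]},{"delta_pos":[-0.2,1,0],"dr":[0,0,1.5]},{"delta_pos":[-0.2,1,0],"dr":[0,0,1.5]},{"delta_pos":[-0.2,1,0],"dr":[0,0,1.5]},{"delta_pos":[-0.2,1,0],"dr":[0,0,1.5]},{"delta_pos":[-0.2,1,0],"dr":[0,0,1.5]},{"delta_pos":[-0.2,1,0],"dr":[0,0,1.5]}]'
python3 -m handwheel '[{"delta_pos":[-0.2,1,0],"dr":[0,0,1.5]},{"delta_pos":[-0.2,1,0],"dr":[0,0,1.5]},{"delta_pos":[-0.2,0.9,0],"dr":[0,0,0]},{"delta_pos":[-0.2,0.43,0],"dr":[1,0.1,0]},{"delta_pos":[-0.16,0,-0.3],"dr":[3,0.2,0]},{"delta_pos":[0,0,-0.4],"dr":[3,0.2,0]},{"delta_pos":[0,0,0],"dr":[0,0,0]},{"delta_pos":[0,0,0],"dr":[0,0,0]}]'
```

```text
t: 7.0
eef_pos: [0.5185, 0.1703, 0.1715]
ee_rot: [3.14, -0.001, -1.555]
force: [0.5, 0.2, -1.5]
width: 0.0498
gripper_force: 24.8
t: 7.8
eef_pos: [0.4909, 0.2681, 0.1515]
ee_rot: [3.14, 0.121, -1.505]
force: [0.2, -0.0, -0.8]
width: 0.0495
gripper_force: 24.8
```

```bash
python3 -m handwheel '[{"delta_pos":[0.26,0.03,-0.2],"dr":[0,0,0]},{"delta_pos":[0,0,-0.25],"dr":[0,0,0]},{"delta_pos":[0,0,-0.25],"dr":[0,0,0]},{"delta_pos":[0,0,-0.13],"dr":[0,0,0]},{"delta_pos":[0,0,0],"dr":[0,0,0]},{"delta_pos":[0,0,0],"dr":[0,0,0]}]'
python3 -m handwheel '[{"delta_pos":[0,0,-0.05],"dr":[0,0,0]},{"delta_pos":[0,0,0],"dr":[0,0,0]}]'
python3 - <<'E'
from h import *
im=grab_frame("side");cv2.imwrite("pics/s3.png",cv2.resize(im[90:230,110:310,::-1],None,fx=3.5,fy=3.5,interpolation=cv2.INTER_CUBIC))
E
```

```text
t: 8.4
eef_pos: [0.499, 0.2698, 0.127]
ee_rot: [3.141, 0.122, -1.504]
force: [-0.6, -0.1, -1.6]
width: 0.0494
gripper_force: 24.8
t: 8.6
eef_pos: [0.499, 0.2698, 0.1257]
ee_rot: [3.141, 0.123, -1.504]
force: [-0.1, 0.4, -2.4]
width: 0.0494
gripper_force: 24.8
```

View pics/s3.png

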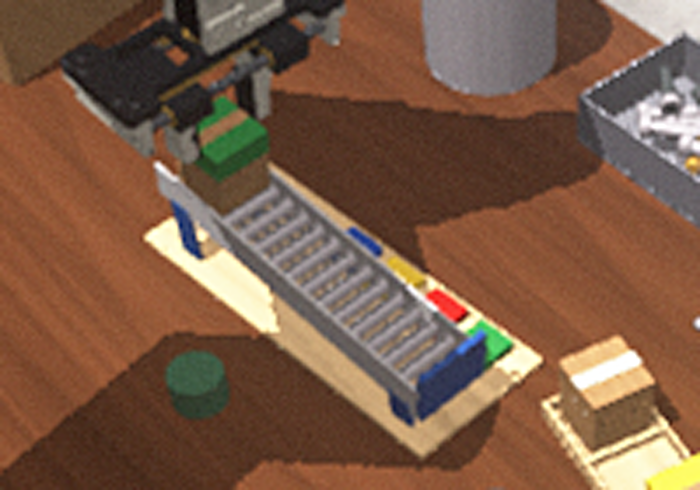

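The green carton is in the channel between the walls at the upper end. I'll lower it the last millimetres until it makes contact.

```bash
for i in 1; do python3 -m handwheel '[{"delta_pos":[0,0,-0.05],"dr":[0,0,0]},{"delta_pos":[0,0,0],"dr":[0,0,0]}]'; python3 -m handwheel '[{"delta_pos":[0,0,-0.04],"dr":[0,0,0]},{"delta_pos":[0,0,0],"dr":[0,0,0]}]'; done
```

```text
t: 8.85
eef_pos: [0.4993, 0.2699, 0.1246]
ee_rot: [-3.141, 0.123, -1.504]
force: [-0.1, -0.1, 1.6]
width: 0.05
gripper_force: 24.8
t: 9.05
eef_pos: [0.4993, 0.27, 0.1244]
ee_rot: [-3.141, 0.123, -1.504]
force: [-5.2, -1.8, 10.3]
width: 0.0499
gripper_force: 24.9
```

Contact at z≈0.1245, as predicted. Releasing now.

```bash
python3 -m handwheel '[{"delta_pos":[0,0,0],"dr":[0,0,0]},{"delta_pos":[0,0,0],"dr":[0,0,0]},{"delta_pos":[0,0,0],"dr":[0,0,0]},{"delta_pos":[0,-0.05,0.4],"dr":[0,0,0]},{"delta_pos":[0,-0.05,0.8],"dr":[0,0,0]},{"delta_pos":[0,0,0.8],"dr":[0,0,0]},{"delta_pos":[0,0,0.8],"dr":[-3.5,-0.25,0]},{"delta_pos":[0,0,0],"dr":[-3.5,-0.25,0]},{"delta_pos":[0,0,0],"dr":[0,0,0]}]' -0.5 25
python3 - <<'E'
from h import *
im=grab_frame("side");cv2.imwrite("pics/s4.png",cv2.resize(im[90:230,110:310,::-1],None,fx=3.5,fy=3.5,interpolation=cv2.INTER_CUBIC))
E
```

```text
t: 9.95
eef_pos: [0.4994, 0.2678, 0.2081]
ee_rot: [-3.14, -0.001, -1.503]
force: [-0.8, -0.4, -1.2]
width: 0.0659
gripper_force: 0.0
```

View pics/s4.png

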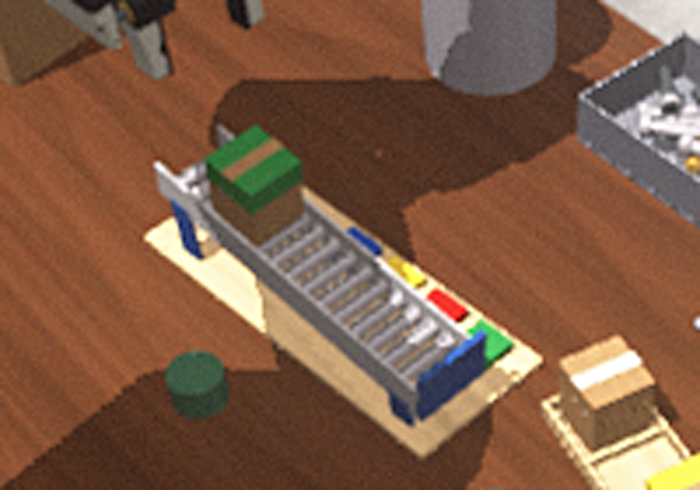

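Green stands upright in the channel and is rolling down. Next is red.

```bash
python3 -m handwheel '[{"delta_pos":[0.06,-0.78,0],"dr":[0,0,-0.93]},{"delta_pos":[0.06,-1,0],"dr":[0,0,-0.93]},{"delta_pos":[0.06,-1,0],"dr":[0,0,-0.93]},{"delta_pos":[0.06,-1,0],"dr":[0,0,-0.93]},{"delta_pos":[0.06,-1,0],"dr":[0,0,-0.93]},{"delta_pos":[0.06,-1,0],"dr":[0,0,-0.93]},{"delta_pos":[0.06,-1,0],"dr":[0,0,-0.93]},{"delta_pos":[0.06,-1,0],"dr":[0,0,-0.93]},{"delta_pos":[0.06,-1,0],"dr":[0,0,-0.93]},{"delta_pos":[0.06,-1,0],"dr":[0,0,-0.93]}]'
python3 -m handwheel '[{"delta_pos":[0.06,-1,0],"dr":[0,0,-0.93]},{"delta_pos":[0.06,-1,0],"dr":[0,0,-0.93]},{"delta_pos":[0.06,-1,0],"dr":[0,0,-0.93]},{"delta_pos":[0.06,-1,0],"dr":[0,0,-0.93]},{"delta_pos":[0.06,-1,0],"dr":[0,0,-0.93]},{"delta_pos":[0.06,-1,-0.5],"dr":[0,0,-0.93]},{"delta_pos":[0.06,-1,-0.5],"dr":[0,0,-0.93]},{"delta_pos":[0.06,-1,-0.5],"dr":[0,0,-0.93]},{"delta_pos":[0.06,-1,-0.5],"dr":[0,0,-0.93]},{"delta_pos":[0,0,0],"dr":[0,0,0]}]'
python3 -m handwheel '[{"delta_pos":[0,0,0],"dr":[0,0,0]}]'
```

```text
t: 11.0
eef_pos: [0.5165, -0.0281, 0.2068]
ee_rot: [3.142, 0.001, -1.668]
force: [0.7, -0.2, -0.5]
width: 0.0658
gripper_force: 0.0
t: 12.0
eef_pos: [0.5312, -0.2992, 0.1439]
ee_rot: [3.137, 0.001, -1.817]
force: [-0.7, -0.0, 0.0]
width: 0.0654
gripper_force: 0.0
t: 12.1
eef_pos: [0.5323, -0.2974, 0.1461]
ee_rot: [3.14, 0.001, -1.815]
force: [-0.2, -0.1, 0.6]
width: 0.0656
gripper_force: 0.0
```

```bash
python3 -m handwheel '[{"delta_pos":[0,0.05,-0.8],"dr":[0,0,0]},{"delta_pos":[0,0,-0.8],"dr":[0,0,0]},{"delta_pos":[0,0,-0.5],"dr":[0,0,0]},{"delta_pos":[0,0,-0.5],"dr":[0,0,0]},{"delta_pos":[0,0,-0.3],"dr":[0,0,0]},{"delta_pos":[0,0,-0.2],"dr":[0,0,0]},{"delta_pos":[0,0,0],"dr":[0,0,0]}]'
python3 -m handwheel '[{"delta_pos":[0,0,0],"dr":[0,0,0]},{"delta_pos":[0,0,0],"dr":[0,0,0]},{"delta_pos":[0,0,0],"dr":[0,0,0]},{"delta_pos":[0,0,0],"dr":[0,0,0]},{"delta_pos":[0,0,0],"dr":[0,0,0]},{"delta_pos":[0,0,0],"dr":[0,0,0]}]' 1 25
python3 -m handwheel '[{"delta_pos":[0,0,0.3],"dr":[0,0,0]},{"delta_pos":[0,0,0.6],"dr":[0,0,0]},{"delta_pos":[0,0,0.8],"dr":[0,0,0]},{"delta_pos":[0,0,0.9],"dr":[0,0,0]},{"delta_pos":[0,0,0.9],"dr":[0,0,0]},{"delta_pos":[0,0,0.5],"dr":[0,0,0]},{"delta_pos":[0,0,0],"dr":[0,0,0]}]'
```

```text
t: 12.8
eef_pos: [0.5332, -0.2947, 0.0537]
ee_rot: [3.141, 0.0, -1.812]
force: [0.3, 0.9, 0.0]
width: 0.066
gripper_force: 0.0
t: 13.4
eef_pos: [0.5327, -0.2951, 0.0545]
ee_rot: [3.141, -0.0, -1.813]
force: [-4.5, 0.5, 5.7]
width: 0.0498
gripper_force: 25.0
t: 14.1
eef_pos: [0.5348, -0.2956, 0.1768]
ee_rot: [-3.136, -0.0, -1.813]
force: [0.9, -0.0, -3.9]
width: 0.0491
gripper_force: 25.0
```

```bash
python3 -m handwheel '[{"delta_pos":[-0.06,0.5,0],"dr":[0,0,0.88]},{"delta_pos":[-0.06,1,0],"dr":[0,0,0.88]},{"delta_pos":[-0.06,1,0],"dr":[0,0,0.88]},{"delta_pos":[-0.06,1,0],"dr":[0,0,0.88]},{"delta_pos":[-0.06,1,0],"dr":[0,0,0.88]},{"delta_pos":[-0.06,1,0],"dr":[0,0,0.88]},{"delta_pos":[-0.06,1,0],"dr":[0,0,0.88]},{"delta_pos":[-0.06,1,0],"dr":[0,0,0.88]},{"delta_pos":[-0.06,1,0],"dr":[0,0,0.88]},{"delta_pos":[-0.06,1,0],"dr":[0,0,0.88]}]'
python3 -m handwheel '[{"delta_pos":[-0.06,1,0],"dr":[0,0,0.88]},{"delta_pos":[-0.06,1,0],"dr":[0,0,0.88]},{"delta_pos":[-0.06,1,0],"dr":[0,0,0.88]},{"delta_pos":[-0.06,1,0],"dr":[0,0,0.88]},{"delta_pos":[-0.06,1,0],"dr":[0,0,0.88]},{"delta_pos":[-0.06,1,0],"dr":[0,0,0.88]},{"delta_pos":[-0.06,1,0],"dr":[0,0,0.88]},{"delta_pos":[-0.06,1,0],"dr":[0,0,0.88]},{"delta_pos":[-0.06,0.9,0],"dr":[0,0,0.88]},{"delta_pos":[-0.06,0.43,0],"dr":[0,0,0.88]}]'
python3 -m handwheel '[{"delta_pos":[0,0,-0.2],"dr":[2,0.15,0]},{"delta_pos":[0,0,-0.3],"dr":[3,0.2,0]},{"delta_pos":[0,0,-0.3],"dr":[2,0.15,0]},{"delta_pos":[0,0,0],"dr":[0,0,0]},{"delta_pos":[0,0,0],"dr":[0,0,0]}]'
python3 - <<'E'
from h import *
im=grab_frame("side");cv2.imwrite("pics/s5.png",cv2.resize(im[90:230,110:310,::-1],None,fx=3.5,fy=3.5,interpolation=cv2.INTER_CUBIC))
E
```

```text
t: 15.1
eef_pos: [0.5139, -0.0086, 0.1725]
ee_rot: [3.14, -0.0, -1.658]
force: [0.2, 0.5, -3.5]
width: 0.0492
gripper_force: 25.0
t: 16.1
eef_pos: [0.4961, 0.2717, 0.1723]
ee_rot: [3.14, -0.001, -1.503]
force: [0.4, 0.4, -2.8]
width: 0.0495
gripper_force: 25.0
t: 16.6
eef_pos: [0.497, 0.2691, 0.1495]
ee_rot: [3.14, 0.121, -1.506]
force: [-0.4, -0.3, -2.7]
width: 0.0492
gripper_force: 25.0
```

View pics/s5.png

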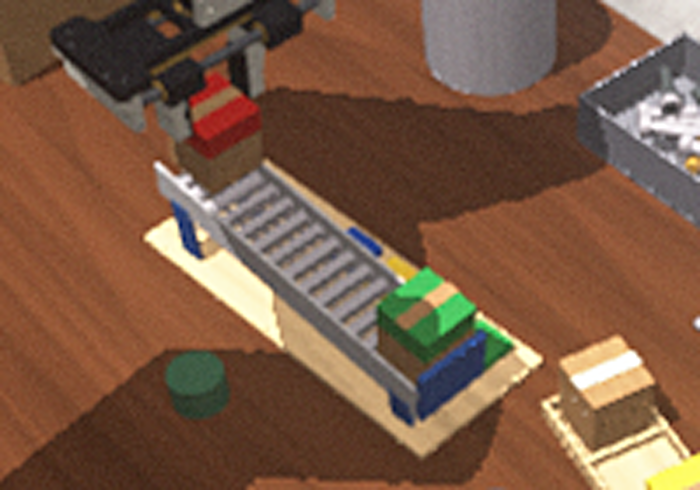

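Green is at the stop beside its tag, and red is above the lane. Lowering red.

```bash
python3 -m handwheel '[{"delta_pos":[0.07,0.02,-0.25],"dr":[0,0,0]},{"delta_pos":[0,0,-0.25],"dr":[0,0,0]},{"delta_pos":[0,0,-0.2],"dr":[0,0,0]},{"delta_pos":[0,0,-0.03],"dr":[0,0,0]},{"delta_pos":[0,0,0],"dr":[0,0,0]}]'
python3 -m handwheel '[{"delta_pos":[0,0,-0.05],"dr":[0,0,0]},{"delta_pos":[0,0,0],"dr":[0,0,0]}]'
python3 -m handwheel '[{"delta_pos":[0,0,-0.04],"dr":[0,0,0]},{"delta_pos":[0,0,0],"dr":[0,0,0]}]'
```

```text
t: 17.15
eef_pos: [0.4991, 0.2702, 0.1275]
ee_rot: [3.14, 0.122, -1.506]
force: [0.9, 1.0, -3.2]
width: 0.0496
gripper_force: 25.0
t: 17.35
eef_pos: [0.4994, 0.2704, 0.1265]
ee_rot: [3.141, 0.123, -1.506]
force: [0.4, -1.3, -2.9]
width: 0.0496
gripper_force: 25.0
t: 17.55
eef_pos: [0.4995, 0.2704, 0.1256]
ee_rot: [3.141, 0.123, -1.505]
force: [-0.0, 0.3, -1.2]
width: 0.0494
gripper_force: 25.0
```

```bash
python3 -m handwheel '[{"delta_pos":[0,0,-0.04],"dr":[0,0,0]},{"delta_pos":[0,0,0],"dr":[0,0,0]}]'
python3 -m handwheel '[{"delta_pos":[0,0,0],"dr":[0,0,0]},{"delta_pos":[0,0,0],"dr":[0,0,0]},{"delta_pos":[0,0,0],"dr":[0,0,0]},{"delta_pos":[0,-0.05,0.4],"dr":[0,0,0]},{"delta_pos":[0,-0.05,0.8],"dr":[0,0,0]},{"delta_pos":[0,0,0.8],"dr":[0,0,0]},{"delta_pos":[0,0,0.8],"dr":[-3.5,-0.25,0]},{"delta_pos":[0,0,0],"dr":[-3.5,-0.25,0]},{"delta_pos":[0,0,0],"dr":[0,0,0]}]' -0.5 25
python3 -m handwheel '[{"delta_pos":[0.145,-0.84,0],"dr":[0,0,-1.17]},{"delta_pos":[0.145,-1,0],"dr":[0,0,-1.17]},{"delta_pos":[0.145,-1,0],"dr":[0,0,-1.17]},{"delta_pos":[0.145,-1,0],"dr":[0,0,-1.17]},{"delta_pos":[0.145,-1,0],"dr":[0,0,-1.17]},{"delta_pos":[0.145,-1,0],"dr":[0,0,-1.17]},{"delta_pos":[0.145,-1,0],"dr":[0,0,-1.17]},{"delta_pos":[0.145,-1,0],"dr":[0,0,-1.17]},{"delta_pos":[0.145,-1,0],"dr":[0,0,-1.17]},{"delta_pos":[0.145,-1,0],"dr":[0,0,-1.17]}]'
python3 -m handwheel '[{"delta_pos":[0.145,-1,0],"dr":[0,0,-1.17]},{"delta_pos":[0.145,-1,-0.5],"dr":[0,0,-1.17]},{"delta_pos":[0.145,-1,-0.5],"dr":[0,0,-1.17]},{"delta_pos":[0.145,-1,-0.5],"dr":[0,0,-1.17]},{"delta_pos":[0.145,-1,-0.5],"dr":[0,0,-1.17]},{"delta_pos":[0,0,0],"dr":[0,0,0]},{"delta_pos":[0,0,0],"dr":[0,0,0]}]'
python3 - <<'E'
from h import *
im=grab_frame("side");cv2.imwrite("pics/s6.png",cv2.resize(im[90:290,130:370,::-1],None,fx=3,fy=3,interpolation=cv2.INTER_CUBIC))
E
```

```text
t: 17.75
eef_pos: [0.4996, 0.2705, 0.1254]
ee_rot: [-3.141, 0.123, -1.505]
force: [-4.7, -1.4, 6.5]
width: 0.0493
gripper_force: 25.1
t: 18.65
eef_pos: [0.4997, 0.2684, 0.2094]
ee_rot: [-3.14, -0.001, -1.504]
force: [-0.2, 0.1, -1.2]
width: 0.0656
gripper_force: 0.0
t: 19.65
eef_pos: [0.5426, -0.0292, 0.2083]
ee_rot: [-3.141, 0.001, -1.711]
force: [0.3, 0.3, 0.5]
width: 0.0656
gripper_force: 0.0
t: 20.35
eef_pos: [0.564, -0.1787, 0.1476]
ee_rot: [3.14, 0.0, -1.814]
force: [0.1, -0.0, 1.3]
width: 0.0654
gripper_force: 0.0
```

View pics/s6.png

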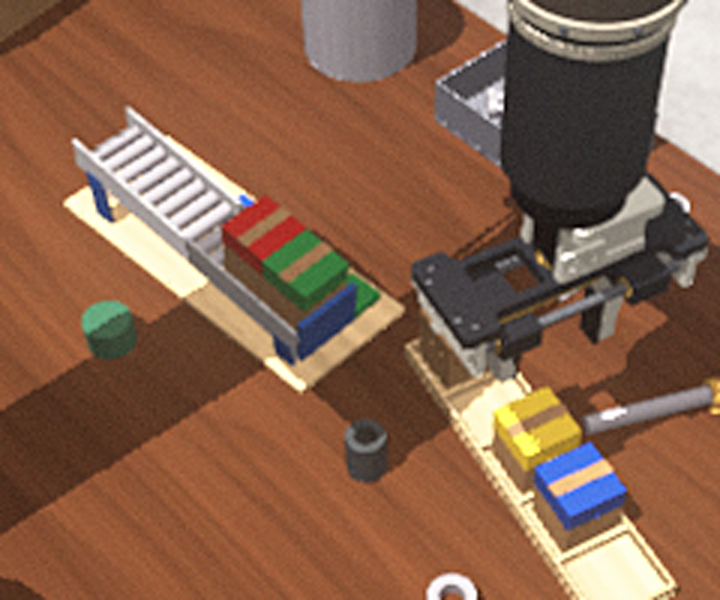

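Green and red stand in a row at the stop. The gripper is over yellow at height, and the loose bolt lies low on the far side. Grasping yellow.

```bash
python3 -m handwheel '[{"delta_pos":[0,0.05,-0.8],"dr":[0,0,0]},{"delta_pos":[0,0,-0.8],"dr":[0,0,0]},{"delta_pos":[0,0,-0.5],"dr":[0,0,0]},{"delta_pos":[0,0,-0.5],"dr":[0,0,0]},{"delta_pos":[0,0,-0.35],"dr":[0,0,0]},{"delta_pos":[0,0,-0.2],"dr":[0,0,0]},{"delta_pos":[0,0,0],"dr":[0,0,0]}]'
python3 -m handwheel '[{"delta_pos":[0,0,0],"dr":[0,0,0]},{"delta_pos":[0,0,0],"dr":[0,0,0]},{"delta_pos":[0,0,0],"dr":[0,0,0]},{"delta_pos":[0,0,0],"dr":[0,0,0]},{"delta_pos":[0,0,0],"dr":[0,0,0]},{"delta_pos":[0,0,0],"dr":[0,0,0]}]' 1 25
python3 -m handwheel '[{"delta_pos":[0,0,0.3],"dr":[0,0,0]},{"delta_pos":[0,0,0.6],"dr":[0,0,0]},{"delta_pos":[0,0,0.8],"dr":[0,0,0]},{"delta_pos":[0,0,0.9],"dr":[0,0,0]},{"delta_pos":[0,0,0.9],"dr":[0,0,0]},{"delta_pos":[0,0,0.5],"dr":[0,0,0]},{"delta_pos":[0,0,0],"dr":[0,0,0]}]'
```

```text
t: 21.1
eef_pos: [0.5645, -0.1759, 0.0534]
ee_rot: [3.141, 0.0, -1.811]
force: [0.1, 0.1, -0.6]
width: 0.0659
gripper_force: 0.0
t: 21.7
eef_pos: [0.5646, -0.1764, 0.0542]
ee_rot: [-3.141, 0.0, -1.812]
force: [-2.7, 1.5, 6.5]
width: 0.0496
gripper_force: 25.0
t: 22.4
eef_pos: [0.566, -0.1765, 0.1764]
ee_rot: [-3.137, 0.001, -1.812]
force: [0.6, 0.0, -2.4]
width: 0.0497
gripper_force: 25.0
```

```bash
python3 -m handwheel '[{"delta_pos":[-0.13,0.5,0],"dr":[0,0,1.1]},{"delta_pos":[-0.13,1,0],"dr":[0,0,1.1]},{"delta_pos":[-0.13,1,0],"dr":[0,0,1.1]},{"delta_pos":[-0.13,1,0],"dr":[0,0,1.1]},{"delta_pos":[-0.13,1,0],"dr":[0,0,1.1]},{"delta_pos":[-0.13,1,0],"dr":[0,0,1.1]},{"delta_pos":[-0.13,1,0],"dr":[0,0,1.1]},{"delta_pos":[-0.13,1,0],"dr":[0,0,1.1]},{"delta_pos":[-0.13,1,0],"dr":[0,0,1.1]},{"delta_pos":[-0.13,1,0],"dr":[0,0,1.1]}]'
python3 -m handwheel '[{"delta_pos":[-0.13,1,0],"dr":[0,0,1.1]},{"delta_pos":[-0.13,1,0],"dr":[0,0,1.1]},{"delta_pos":[-0.13,1,0],"dr":[0,0,1.1]},{"delta_pos":[-0.13,1,0],"dr":[0,0,1.1]},{"delta_pos":[-0.13,0.9,0],"dr":[0,0,1.1]},{"delta_pos":[-0.13,0.47,0],"dr":[0,0,1.1]}]'
python3 -m handwheel '[{"delta_pos":[0,0,-0.2],"dr":[2,0.15,0]},{"delta_pos":[0,0,-0.3],"dr":[3,0.2,0]},{"delta_pos":[0,0,-0.3],"dr":[2,0.15,0]},{"delta_pos":[0,0,0],"dr":[0,0,0]},{"delta_pos":[0,0,0],"dr":[0,0,0]}]'
```

```text
t: 23.4
eef_pos: [0.5239, 0.11, 0.1721]
ee_rot: [3.139, -0.001, -1.618]
force: [0.3, 0.8, -1.6]
width: 0.0495
gripper_force: 25.0
t: 24.0
eef_pos: [0.5008, 0.2715, 0.1719]
ee_rot: [3.14, -0.001, -1.502]
force: [0.2, -0.8, -1.9]
width: 0.0499
gripper_force: 25.0
t: 24.5
eef_pos: [0.5018, 0.2691, 0.1491]
ee_rot: [3.14, 0.121, -1.505]
force: [0.5, 1.0, -1.1]
width: 0.0498
gripper_force: 25.0
```

```bash
python3 -m handwheel '[{"delta_pos":[-0.09,0.02,-0.2],"dr":[0,0,0]},{"delta_pos":[0,0,-0.25],"dr":[0,0,0]},{"delta_pos":[0,0,-0.25],"dr":[0,0,0]},{"delta_pos":[0,0,-0.05],"dr":[0,0,0]},{"delta_pos":[0,0,0],"dr":[0,0,0]}]'
python3 -m handwheel '[{"delta_pos":[0,0,-0.05],"dr":[0,0,0]},{"delta_pos":[0,0,0],"dr":[0,0,0]}]'
python3 -m handwheel '[{"delta_pos":[0,0,-0.03],"dr":[0,0,0]},{"delta_pos":[0,0,0],"dr":[0,0,0]}]'
```

```text
t: 25.0
eef_pos: [0.4993, 0.2703, 0.1265]
ee_rot: [3.14, 0.122, -1.505]
force: [1.0, 0.3, -1.4]
width: 0.0495
gripper_force: 25.0
t: 25.2
eef_pos: [0.4996, 0.2704, 0.1256]
ee_rot: [3.141, 0.123, -1.505]
force: [-0.2, 0.5, -1.0]
width: 0.0496
gripper_force: 25.0
t: 25.4
eef_pos: [0.4997, 0.2705, 0.1253]
ee_rot: [-3.142, 0.123, -1.504]
force: [-1.4, -0.3, 2.3]
width: 0.0495
gripper_force: 25.0
```

```bash
python3 -m handwheel '[{"delta_pos":[0,0,0],"dr":[0,0,0]},{"delta_pos":[0,0,0],"dr":[0,0,0]},{"delta_pos":[0,0,0],"dr":[0,0,0]},{"delta_pos":[0,-0.05,0.4],"dr":[0,0,0]},{"delta_pos":[0,-0.05,0.8],"dr":[0,0,0]},{"delta_pos":[0,0,0.8],"dr":[0,0,0]},{"delta_pos":[0,0,0.8],"dr":[-3.5,-0.25,0]},{"delta_pos":[0,0,0],"dr":[-3.5,-0.25,0]},{"delta_pos":[0,0,0],"dr":[0,0,0]}]' -0.5 25
python3 -m handwheel '[{"delta_pos":[0.1,-0.8,0],"dr":[0,0,-1.04]},{"delta_pos":[0.1,-1,0],"dr":[0,0,-1.04]},{"delta_pos":[0.1,-1,0],"dr":[0,0,-1.04]},{"delta_pos":[0.1,-1,0],"dr":[0,0,-1.04]},{"delta_pos":[0.1,-1,0],"dr":[0,0,-1.04]},{"delta_pos":[0.1,-1,0],"dr":[0,0,-1.04]},{"delta_pos":[0.1,-1,0],"dr":[0,0,-1.04]},{"delta_pos":[0.1,-1,0],"dr":[0,0,-1.04]},{"delta_pos":[0.1,-1,0],"dr":[0,0,-1.04]},{"delta_pos":[0.1,-1,0],"dr":[0,0,-1.04]}]'
python3 -m handwheel '[{"delta_pos":[0.1,-1,0],"dr":[0,0,-1.04]},{"delta_pos":[0.1,-1,0],"dr":[0,0,-1.04]},{"delta_pos":[0.1,-1,0],"dr":[0,0,-1.04]},{"delta_pos":[0.1,-1,-0.5],"dr":[0,0,-1.04]},{"delta_pos":[0.1,-1,-0.5],"dr":[0,0,-1.04]},{"delta_pos":[0.1,-1,-0.5],"dr":[0,0,-1.04]},{"delta_pos":[0.1,-1,-0.5],"dr":[0,0,-1.04]},{"delta_pos":[0,0,0],"dr":[0,0,0]},{"delta_pos":[0,0,0],"dr":[0,0,0]}]'
```

```text
t: 26.3
eef_pos: [0.4998, 0.2684, 0.2101]
ee_rot: [-3.14, -0.001, -1.503]
force: [0.1, -0.6, -0.2]
width: 0.0655
gripper_force: 0.0
t: 27.3
eef_pos: [0.5292, -0.028, 0.2089]
ee_rot: [-3.141, 0.001, -1.687]
force: [1.0, 0.6, 0.2]
width: 0.0652
gripper_force: 0.0
t: 28.2
eef_pos: [0.5498, -0.2374, 0.1482]
ee_rot: [3.14, 0.0, -1.815]
force: [0.2, -0.1, 0.2]
width: 0.0656
gripper_force: 0.0
```

```bash
python3 -m handwheel '[{"delta_pos":[0,0,-0.8],"dr":[0,0,0]},{"delta_pos":[0,0,-0.8],"dr":[0,0,0]},{"delta_pos":[0,0,-0.5],"dr":[0,0,0]},{"delta_pos":[0,0,-0.5],"dr":[0,0,0]},{"delta_pos":[0,0,-0.35],"dr":[0,0,0]},{"delta_pos":[0,0,-0.2],"dr":[0,0,0]},{"delta_pos":[0,0,0],"dr":[0,0,0]}]'
python3 -m handwheel '[{"delta_pos":[0,0,0],"dr":[0,0,0]},{"delta_pos":[0,0,0],"dr":[0,0,0]},{"delta_pos":[0,0,0],"dr":[0,0,0]},{"delta_pos":[0,0,0],"dr":[0,0,0]},{"delta_pos":[0,0,0],"dr":[0,0,0]},{"delta_pos":[0,0,0],"dr":[0,0,0]}]' 1 25
python3 -m handwheel '[{"delta_pos":[0,0,0.3],"dr":[0,0,0]},{"delta_pos":[0,0,0.6],"dr":[0,0,0]},{"delta_pos":[0,0,0.8],"dr":[0,0,0]},{"delta_pos":[0,0,0.9],"dr":[0,0,0]},{"delta_pos":[0,0,0.9],"dr":[0,0,0]},{"delta_pos":[0,0,0.5],"dr":[0,0,0]},{"delta_pos":[0,0,0],"dr":[0,0,0]}]'
python3 - <<'E'
from h import *
im=grab_frame("side");cv2.imwrite("pics/s7.png",cv2.resize(im[90:290,130:370,::-1],None,fx=3,fy=3,interpolation=cv2.INTER_CUBIC))
E
```

```text
t: 28.9
eef_pos: [0.5504, -0.2362, 0.054]
ee_rot: [3.141, 0.0, -1.813]
force: [0.2, 0.1, -0.3]
width: 0.0657
gripper_force: 0.0
t: 29.5
eef_pos: [0.5503, -0.2367, 0.0548]
ee_rot: [-3.142, -0.0, -1.813]
force: [-4.4, 2.1, 6.4]
width: 0.0497
gripper_force: 25.0
t: 30.2
eef_pos: [0.552, -0.237, 0.1771]
ee_rot: [-3.136, 0.0, -1.813]
force: [0.3, -0.9, -3.3]
width: 0.0493
gripper_force: 24.9
```

View pics/s7.png

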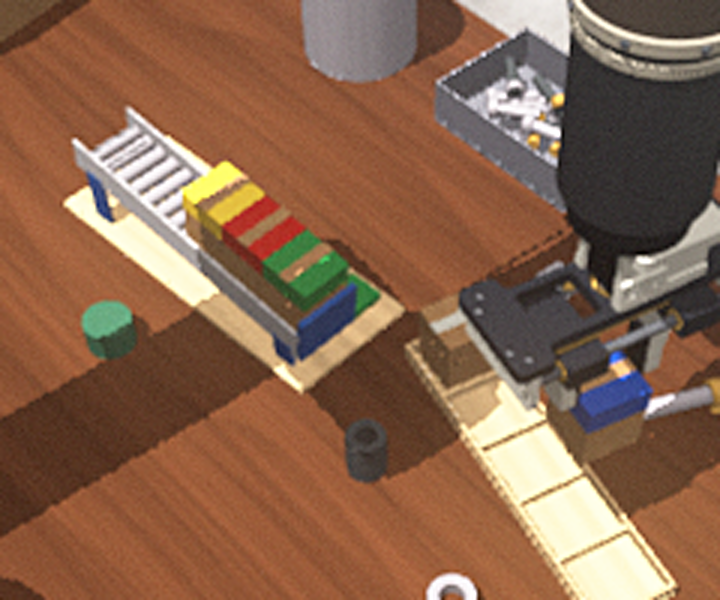

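Green, red and yellow are in a row at the stop, and blue is in hand.

```bash
python3 -m handwheel '[{"delta_pos":[-0.095,0.5,0],"dr":[0,0,0.98]},{"delta_pos":[-0.095,1,0],"dr":[0,0,0.98]},{"delta_pos":[-0.095,1,0],"dr":[0,0,0.98]},{"delta_pos":[-0.095,1,0],"dr":[0,0,0.98]},{"delta_pos":[-0.095,1,0],"dr":[0,0,0.98]},{"delta_pos":[-0.095,1,0],"dr":[0,0,0.98]},{"delta_pos":[-0.095,1,0],"dr":[0,0,0.98]},{"delta_pos":[-0.095,1,0],"dr":[0,0,0.98]},{"delta_pos":[-0.095,1,0],"dr":[0,0,0.98]},{"delta_pos":[-0.095,1,0],"dr":[0,0,0.98]}]'
python3 -m handwheel '[{"delta_pos":[-0.095,1,0],"dr":[0,0,0.98]},{"delta_pos":[-0.095,1,0],"dr":[0,0,0.98]},{"delta_pos":[-0.095,1,0],"dr":[0,0,0.98]},{"delta_pos":[-0.095,1,0],"dr":[0,0,0.98]},{"delta_pos":[-0.095,1,0],"dr":[0,0,0.98]},{"delta_pos":[-0.095,1,0],"dr":[0,0,0.98]},{"delta_pos":[-0.095,0.9,0],"dr":[0,0,0.98]},{"delta_pos":[-0.095,0.5,0],"dr":[0,0,0.98]}]'
python3 -m handwheel '[{"delta_pos":[0,0,-0.2],"dr":[2,0.15,0]},{"delta_pos":[0,0,-0.3],"dr":[3,0.2,0]},{"delta_pos":[0,0,-0.3],"dr":[2,0.15,0]},{"delta_pos":[0,0,0],"dr":[0,0,0]},{"delta_pos":[0,0,0],"dr":[0,0,0]}]'
```

```text
t: 31.25
eef_pos: [0.5205, 0.0498, 0.1727]
ee_rot: [3.139, -0.001, -1.641]
force: [-1.1, -0.1, -2.7]
width: 0.0499
gripper_force: 24.9
t: 32.05
eef_pos: [0.4979, 0.2721, 0.1726]
ee_rot: [3.14, -0.001, -1.503]
force: [-0.2, 0.1, -2.5]
width: 0.0495
gripper_force: 25.0
t: 32.55
eef_pos: [0.4989, 0.2698, 0.1498]
ee_rot: [3.14, 0.121, -1.506]
force: [0.7, 0.7, -2.5]
width: 0.0493
gripper_force: 25.0
```

```bash
python3 -m handwheel '[{"delta_pos":[0,0,-0.2],"dr":[0,0,0]},{"delta_pos":[0,0,-0.25],"dr":[0,0,0]},{"delta_pos":[0,0,-0.25],"dr":[0,0,0]},{"delta_pos":[0,0,-0.05],"dr":[0,0,0]},{"delta_pos":[0,0,0],"dr":[0,0,0]}]'
python3 -m handwheel '[{"delta_pos":[0,0,-0.05],"dr":[0,0,0]},{"delta_pos":[0,0,0],"dr":[0,0,0]}]'
python3 -m handwheel '[{"delta_pos":[0,0,-0.03],"dr":[0,0,0]},{"delta_pos":[0,0,0],"dr":[0,0,0]}]'
```

```text
t: 33.05
eef_pos: [0.4989, 0.2702, 0.1271]
ee_rot: [3.14, 0.122, -1.505]
force: [0.2, -0.1, -2.0]
width: 0.0498
gripper_force: 25.0
t: 33.25
eef_pos: [0.4994, 0.2705, 0.1264]
ee_rot: [3.141, 0.123, -1.505]
force: [0.0, 1.2, -1.7]
width: 0.0493
gripper_force: 25.0
t: 33.45
eef_pos: [0.4995, 0.2706, 0.126]
ee_rot: [-3.141, 0.123, -1.505]
force: [-2.4, -0.2, 4.0]
width: 0.0495
gripper_force: 25.0
```

Contact. Release, retreat up, wait for it to roll down, then check.

```bash
python3 -m handwheel '[{"delta_pos":[0,0,0],"dr":[0,0,0]},{"delta_pos":[0,0,0],"dr":[0,0,0]},{"delta_pos":[0,0,0],"dr":[0,0,0]},{"delta_pos":[0,-0.05,0.4],"dr":[0,0,0]},{"delta_pos":[0,-0.05,0.8],"dr":[0,0,0]},{"delta_pos":[0,0,0.8],"dr":[0,0,0]},{"delta_pos":[0,0,0.8],"dr":[-3.5,-0.25,0]},{"delta_pos":[0,0.5,0],"dr":[-3.5,-0.25,0]},{"delta_pos":[0,0.8,0],"dr":[0,0,0]},{"delta_pos":[0,0.8,0],"dr":[0,0,0]}]' -0.5 25
for i in 1 2; do python3 -m handwheel '[{"delta_pos":[0,0.5,0],"dr":[0,0,0]},{"delta_pos":[0,0.5,0],"dr":[0,0,0]},{"delta_pos":[0,0,0],"dr":[0,0,0]},{"delta_pos":[0,0,0],"dr":[0,0,0]},{"delta_pos":[0,0,0],"dr":[0,0,0]},{"delta_pos":[0,0,0],"dr":[0,0,0]},{"delta_pos":[0,0,0],"dr":[0,0,0]},{"delta_pos":[0,0,0],"dr":[0,0,0]},{"delta_pos":[0,0,0],"dr":[0,0,0]},{"delta_pos":[0,0,0],"dr":[0,0,0]}]'; done
python3 - <<'E'
from h import *
a=grab_frame("top")[165:265,80:440,::-1];b=grab_frame("side")[90:290,130:370,::-1]
a=cv2.resize(a,(720,200));b=cv2.resize(b,(480,400));o=np.zeros((600,720,3),np.uint8);o[:200]=a;o[200:,:480]=b
cv2.imwrite("pics/e.png",o)
E
```

```text
t: 34.45
eef_pos: [0.4987, 0.3321, 0.2093]
ee_rot: [3.141, 0.002, -1.505]
force: [-0.1, 0.2, -0.1]
width: 0.0657
gripper_force: 0.0
t: 35.45
eef_pos: [0.4992, 0.3603, 0.2093]
ee_rot: [-3.142, 0.0, -1.505]
force: [-0.4, -0.4, 0.2]
width: 0.0655
gripper_force: 0.0
t: 36.45
eef_pos: [0.4992, 0.3903, 0.2093]
ee_rot: [-3.142, 0.0, -1.506]
force: [0.2, 0.3, -0.2]
width: 0.0656
gripper_force: 0.0
```

View pics/e.png

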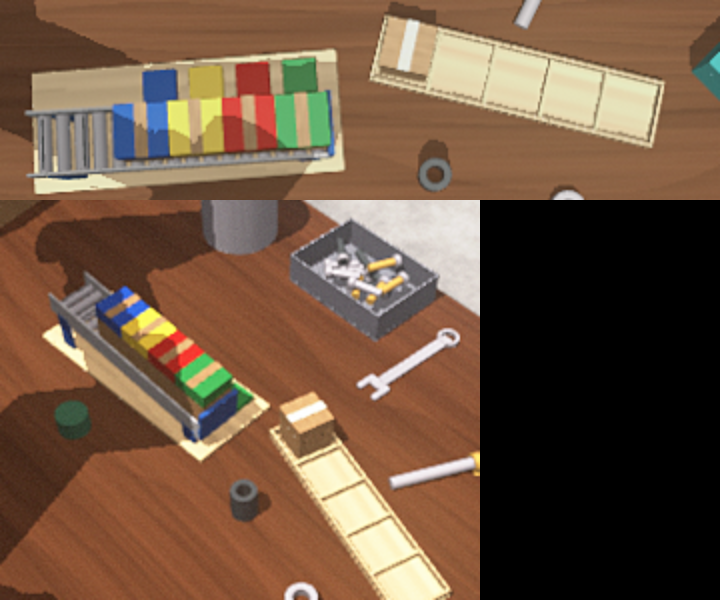

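All four cartons stand in a row beside their tags, and brown is still in the tray. I'll let it settle for a second, confirm nothing moves, then hand in.

```bash
python3 - <<'E'
from h import *
np.save("a.npy",grab_frame("top"))
E
python3 -m handwheel '[{"delta_pos":[0,0,0],"dr":[0,0,0]},{"delta_pos":[0,0,0],"dr":[0,0,0]},{"delta_pos":[0,0,0],"dr":[0,0,0]},{"delta_pos":[0,0,0],"dr":[0,0,0]},{"delta_pos":[0,0,0],"dr":[0,0,0]},{"delta_pos":[0,0,0],"dr":[0,0,0]},{"delta_pos":[0,0,0],"dr":[0,0,0]},{"delta_pos":[0,0,0],"dr":[0,0,0]},{"delta_pos":[0,0,0],"dr":[0,0,0]},{"delta_pos":[0,0,0],"dr":[0,0,0]}]' >/dev/null
python3 - <<'E'
from h import *
a=np.load("a.npy");b=grab_frame("top");p=np.array([166,230.])
d=[np.abs(near(blobs(a,n),np.array(q))-near(blobs(b,n),np.array(q))).max() for n,q in (("blue",(150,230)),("yellow",(177,228)),("red",(204,226)),("green",(231,224)))]
print(d)
if max(d)<.6: print(job_done())
E
```

```text
[np.float64(0.022840901853385276), np.float64(0.11695624507936486), np.float64(0.057247324560563584), np.float64(0.006590987218601185)]
the job is handed in; nothing more can be done
None
```

The job is handed in: green, red, yellow and blue stand at rest in that order from the stop, each beside its own tag, and the brown-lidded carton is still in the tray.

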